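Close an ink cartridge in the trigger press

ROBOT

A 7-joint arm with a two-finger parallel gripper is mounted at the origin on a cart in front of the work surface, level with it; the furniture and walls round the work are solid. World frame = base frame: x ahead of the robot, y to its left, z up, the work surface at z = 0. Lengths are in m, angles in rad, forces in N, time in s.
With the tool pointing down it reaches from about 0.425 to 1.025 m from the base axis. Payload 3.6 kg.
Tool frame: the origin (TCP) lies midway between the tips of the shut fingers; the grasp point (between the pads) lies 19 mm behind it (r.grip_depth is the distance from the TCP to the grasp point, in m); z points along the fingers, y is the line along which they close (so a half turn about z gives the same grasp; the last joint's range is limited). The gripper opens to 85 mm and grips with 20 to 120 N. Pads are 22 mm wide; open, the fingers measure 114 mm over their backs; the gripper's body (76 mm by 85 mm) begins 54 mm behind the grasp point. The pads swing forward as they close: fully open they stand 13 mm farther back than shut.
Start: joints at [-1.196, 0.591, 0.048, 1.609, -0.033, 0.943, -0.034], TCP at [0.327, 0.647, 0.231] pointing down, gripper open.
Joint ranges: [-2.69, 2.69], [-0.47, 2.24], [-1.27, 1.36], [0.19, 2.51], [-1.53, 4.68], [0.08, 2.07], [-3.09, 3.09]. Speed limits (rad/s): [2.57, 2.57, 3.14, 3.14, 3.14, 3.14, 3.14].

INTERFACE

Orientations are given as a 3x3 rotation matrix whose columns are the frame's x, y, z axes.
In Python, from rig import status, cams, close_job, r gives the robot as it stands.
- The arm moves only by the shell command python3 -m jog 'ROWS'. ROWS is JSON, a list of rows, each a list of 5 numbers: the closure, from 0 (fully open) to 1 (shut), then the shift along the tool's x, y, z as a fraction of full scale, then the turn about the tool's z as a fraction of full scale. In form: [[hand, x, y, z, twist], ...]. A call has 1 to 10 rows; each row shifts and turns the commanded pose from where the row before left it, along the tool's axes as they then stand; what a row does not reach is not made up. Full scale, the value 1, is 0.05 m for a shift and 2 rad for a turn. A row lasts 1/10 s, in which the tool goes at most 50 mm and 8.59 degrees, less where a joint would pass 70% of its speed; a pose out of reach is approached as far as the arm can. A call with a number of a shift or a turn outside -1 to 1 is refused whole. A call with a gripper value outside its range is refused whole. The fingers move at their own pace and stop on an object; the grip force is fixed at half the most. Time passes only in rows, so rows that do not move let the fingers close. It gives the time, the measured TCP pose, the force, the opening and the grip force at its end, in the units of the state.
- status.get_obs(): the state, without advancing time (a new reading comes with each control period).
- cams.camera(name): name is "scene" or "side" or "wrist"; returns the picture (480x640x3 uint8, red, green, blue); there is no depth.
- cams.get_calibration(name): a dict with "fx", "fy", "cx", "cy" (pixels), "k1" (the pictures are not rectified: a ray, as slopes to the right and down, at radius r is drawn at 1 + k1 r^2 times it, then the intrinsics apply), "xyz" and "attitude" of the camera in the world; the wrist camera has in their place "T_tool_cam" (4x4, takes a point from camera to tool coordinates, whose origin is the TCP and whose axes are the flange's). Camera axes: x right, y down, z forward; pixel columns grow to the right and rows downward; lengths in m; the calibration is good to about 2 mm. A picture is of the moment at which its call begins: read the wrist's pose just before it. get_calibration takes no time and is no camera call.
- close_job(): hands the job in; it is judged then, once.
The state is a dict: "time_s": time; "qpos": joint angles; "dq": joint speeds; "tau": joint torques, N m; "tool_pos": TCP position; "eef_rot": TCP orientation; "contact_force": force on the tool from outside, world axes, zero at the start; "torque": the same for the moment, N m; "width": finger opening in m; "finger_force": force on a finger pad.
Only numpy, scipy, OpenCV 4.12 (cv2) and the standard library are available. Lean on these libraries where they do the work, as an engineer would, in place of code of your own. Each camera call takes 0.05 s, during which the arm holds its last target. There are 200 camera calls.

TASK

Lay the ink cartridge in the cradle of the bench-mounted trigger press with its orange plug towards the ram, and let go of it. Squeeze the red trigger against the fixed black pistol grip, one finger on each, until the plug is pushed fully home, then release the trigger so that it springs back. Finally take the cartridge out and lay it flat in the grey tray, without disturbing the things standing round the work.

Things in the scene. Friction and masses are not known exactly. Their poses are not given: they have to be found in the camera images.
- board: Fixed raised plywood work board on which everything here stands: 420 mm (x) by 1000 mm (y), its top 60 mm above the worktop (world z = 0.06). Origin: centre of its underside, on the worktop. Heights given below for press, grip, trigger, cartridge and tray are above this board's top.
- press: Fixed bench press on a grey base plate 100 x 310 x 12 mm, long side along its own y (local y -150 to +160 mm). Origin: underside, on the board, z up. At -y: green housing (56 mm wide, local y -135 to -23, 77 mm high) with grip and trigger; a steel ram (24 mm diameter, axis 43 mm high, face at local y -10) points from it along +y at the cradle. End stop: face at y +140, 62 mm high.
- nest (a point): Where cartridge_mid should lie in the cradle: press local (0, 73, 43) mm, 2 mm short of the end stop; a few mm along y do not matter, the ram pushes the cartridge up to the stop. The cradle is two aluminium U saddles (local y 4 to 30 and 116 to 142), floor 20 mm high, inner width 52, flared cheeks up to 56 mm high and 42 mm either side; between them only the 12 mm base plate.
- nest_mouth (a point): Where the plug-end face of the cartridge (point cartridge_mouth) should lie when it is in the cradle: press local (0, 8, 43) mm.
- press_grip: The fixed black upright pistol grip, 30 mm (x) by 22 mm (y), its centre line at press local y -102 mm (faces at -113 and -91), rising from the housing at 77 mm to its top at 215 mm. Axes as the press; origin in its foot, 77 mm high.
- squeeze (a point): Middle between the outer faces of grip and resting trigger, press local (0, -84, 190) mm (fixed). Grip, gap and trigger together measure 58 mm along the press's y there, about 40 mm fully squeezed. The grip stays put, so the middle of the squeezed pair lies about 9 mm further towards -y: the hand must shift that way while closing.
- trigger_pad (a point): Point on the trigger's outer (+y) face, 67 mm above its pivot (190 mm above the board at rest); moves with the trigger.
- trigger (a joint): Red lever, 20 mm wide (x), 10 mm thick (y), upright on the +y side of the grip, 26 mm gap; top 213 mm high, pivot at press local (0, -60, 123). rad: 0 at rest, grows to 0.2875 (stop) as its top nears the grip. Springs back. Force at the pad 2 N at rest, 5 N at the end, plus 7 N while the plug moves. Drives the ram 80 mm per rad; plug is home at about 0.25.
- cartridge: Loose ink cartridge, 0.25 kg, lying flat along its own y: white barrel 40 mm diameter, 130 mm long, with a 46 mm square blue collar 15 mm long at each end (so it does not roll). Origin: centre of its underside; z up; barrel axis 23 mm up. The orange plug stands out of its -y end. In the cradle its y axis points along the press's y axis. Grip across the barrel.
- cartridge_mid (a point): Middle of the cartridge, on the barrel axis (23 mm above its underside).
- cartridge_mouth (a point): Centre of the outer face of the blue collar at the cartridge's plug end (-y), on the barrel axis.
- plug (a joint): Orange push-in plug, 30 mm diameter, sliding in the cartridge's -y end, in m: 0 = stands 8 mm out, 0.008 = fully home, flush with the collar. Starts within 1.5 mm of 0. Held by friction (about 6 N), it stays where it is pushed.
- tray: Fixed shallow grey tray, 200 mm (its x) by 140 mm (its y), walls 18 mm high and 4 mm thick, floor about 4 mm thick. Origin: centre of its underside, on the board. The cartridge lies in it along the tray's x (the short inside is 132 mm).
- ink_tin_red: Bystander: red ink tin, 90 mm wide, 55 mm high; leave alone. Origin: centre of underside.
- jar: Bystander: clear glass jar with a dark lid, 70 mm wide, 86 mm high; leave alone. Origin: centre of underside.
- brayer_red: Bystander: ink roller with red handle, 169 x 82 x 44 mm; leave alone. Origin: centre of underside.
There are look-alikes about, which are no part of the job. What is meant by the cartridge is not pink, and is the larger of those in its own colour.

How it is judged:
By the outcome, as a careful person would: the job done as asked, in the order asked, and still so for the second after the job is handed in, with the robot touching nothing.
It also fails if it takes over 72 s, if anything falls off the work surface, if the arm or the gripper's body presses on something with over 40 N, if the wrist force passes 120 N, or if a joint passes its speed limit or range.

## Working session

There is one attempt and no reset: what is moved stays moved. The work goes in short steps, Python scripts to look and compute and a shell command to move; the robot and the scene stay as the last step left them, time stands still between calls to the robot, and variables do not carry over. Pictures are saved under pics/ and viewed, at most 10 in all, crops included, and the job is handed in when it is done.

```bash
ls; mkdir -p pics; python3 - <<'E'
from rig import status,cams,r
import cv2,numpy as np
o=status.get_obs();print(o['time_s'],o['tool_pos'],np.round(o['eef_rot'],3),o['width'],r.grip_depth)
for n in("scene","side","wrist"):
    im=cams.camera(n);cv2.imwrite(f"pics/{n}0.png",im[:,:,::-1]);c=cams.get_calibration(n);print(n,{k:np.round(v,4).tolist() for k,v in c.items()})
E
```

```text
pics
0.0 [0.32657742 0.64636804 0.23014233] [[-0.893  0.451 -0.001]
 [ 0.451  0.893 -0.002]
 [-0.    -0.002 -1.   ]] 0.08535343068596066 0.0187
scene {'fx': 581.3327, 'fy': 581.3327, 'cx': 317.4154, 'cy': 242.2989, 'k1': -0.1541, 'xyz': [-0.4547, -0.8772, 1.291], 'attitude': [[0.6774, -0.4659, 0.5693], [-0.7356, -0.4177, 0.5334], [-0.0107, -0.78, -0.6257]]}
side {'fx': 564.8088, 'fy': 564.8088, 'cx': 315.5017, 'cy': 245.7828, 'k1': -0.01, 'xyz': [0.4946, 1.4047, 1.0513], 'attitude': [[-0.9991, -0.0099, 0.0401], [-0.0388, 0.5558, -0.8304], [-0.014, -0.8313, -0.5557]]}
wrist {'fx': 408.2251, 'fy': 408.2251, 'cx': 321.3974, 'cy': 238.9072, 'k1': -0.0954, 'T_tool_cam': [[0.0005, -0.9474, -0.3201, 0.0829], [1.0, 0.0005, 0.0003, 0.0011], [-0.0001, -0.3201, 0.9474, -0.1431], [0.0, 0.0, 0.0, 1.0]]}
```

View pics/scene0.png

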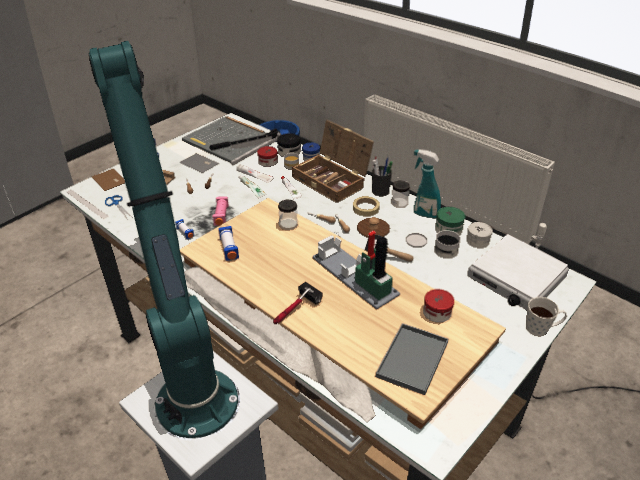

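View pics/side0.png

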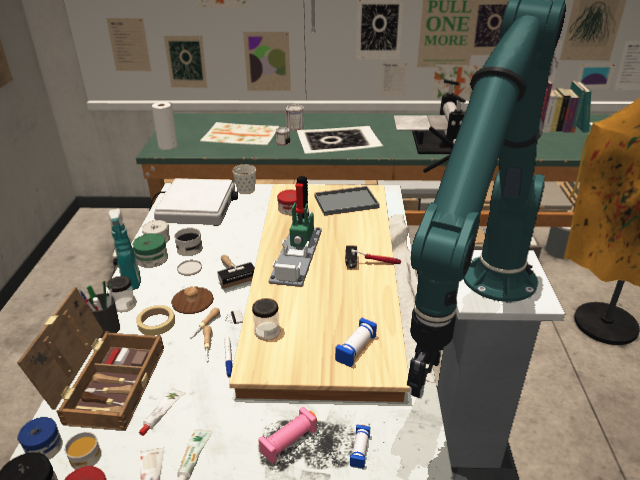

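Cartridge candidates are: the white/blue one on the board, scene (229,243) / side (357,342); a smaller white/blue one off the board, scene (184,229) / side (360,445); and a pink one, scene (221,210) / side (288,435). The one on the board fits, as it isn't pink and is the larger of the two white/blue ones. I'll confirm that in an enlarged crop.

```bash
cat > h.py <<'E'
import numpy as np,cv2
from rig import status,cams,r
def ray(n,uv,T=None):
    c=cams.get_calibration(n)
    K=np.array([[c['fx'],0,c['cx']],[0,c['fy'],c['cy']],[0,0,1]])
    p=cv2.undistortPoints(np.array(uv,float).reshape(-1,1,2),K,np.array([c['k1'],0,0,0]))[:,0]
    d=np.c_[p,np.ones(len(p))]
    if n=='wrist': M=T@np.array(c['T_tool_cam']);R,t=M[:3,:3],M[:3,3]
    else: R,t=np.array(c['attitude']),np.array(c['xyz'])
    return t,d@R.T
def onplane(n,uv,z,T=None):
    t,d=ray(n,uv,T); return t+d*((z-t[2])/d[:,2])[:,None]
def tri(a,b):
    A=[];B=[]
    for t,d in(a,b):
        d=d[0]/np.linalg.norm(d[0]);P=np.eye(3)-np.outer(d,d);A.append(P);B.append(P@t)
    return np.linalg.lstsq(np.vstack(A),np.hstack(B),rcond=None)[0]
def toolT():
    o=status.get_obs();T=np.eye(4);T[:3,:3]=o['eef_rot'];T[:3,3]=o['tool_pos'];return T
def blobs(im,lo,hi,amin=15):
    m=cv2.inRange(cv2.cvtColor(im,cv2.COLOR_RGB2HSV),lo,hi)
    n,l,s,c=cv2.connectedComponentsWithStats(m)
    return [(np.round(c[i],1).tolist(),s[i].tolist()) for i in range(1,n) if s[i][4]>=amin]
E
python3 - <<'E'
from h import *
s=cv2.imread('pics/side0.png');c=cv2.imread('pics/scene0.png')
a=cv2.resize(s[300:480,230:410],(400,400),interpolation=cv2.INTER_CUBIC)
b=cv2.resize(c[180:280,160:260],(400,400),interpolation=cv2.INTER_CUBIC)
d=cv2.resize(s[170:290,250:400],(400,200*8//5),interpolation=cv2.INTER_CUBIC)[:200*8//5]
e=cv2.resize(c[220:400,300:460],(400,200*9//4),interpolation=cv2.INTER_CUBIC)
cv2.imwrite('pics/cr1.png',np.hstack([a,b]))
f=np.zeros((450,800,3),np.uint8);f[:320,:400]=d;f[:,400:]=e
cv2.imwrite('pics/cr2.png',f)
for n,im in(('side',s),('scene',c)):
    print(n,'blue',blobs(im[:,:,::-1].copy(),(108,150,60),(125,255,255)))
    print(n,'orange',blobs(im[:,:,::-1].copy(),(8,170,120),(18,255,255),4))
E
```

```text
side blue [([369.4, 326.2], [359, 318, 17, 20, 109]), ([344.4, 355.0], [336, 345, 20, 21, 283]), ([228.6, 367.2], [226, 361, 6, 15, 68]), ([36.9, 431.8], [19, 417, 37, 32, 660]), ([362.4, 427.4], [356, 425, 14, 7, 53]), ([356.8, 460.2], [350, 452, 15, 16, 177])]
side orange [([617.2, 126.6], [590, 98, 50, 56, 1392]), ([591.1, 142.7], [590, 141, 3, 4, 7]), ([635.8, 189.3], [630, 181, 10, 20, 65]), ([589.0, 197.8], [583, 189, 14, 18, 152]), ([573.6, 212.3], [571, 208, 5, 8, 14]), ([407.4, 212.9], [405, 212, 6, 2, 7]), ([418.9, 212.9], [414, 212, 10, 2, 11]), ([483.1, 213.3], [481, 212, 7, 3, 13]), ([549.5, 213.6], [538, 213, 24, 2, 40]), ([567.2, 213.6], [565, 213, 5, 2, 9]), ([572.1, 224.0], [571, 222, 3, 5, 10]), ([597.8, 257.7], [576, 229, 39, 51, 913]), ([566.6, 252.7], [566, 251, 2, 4, 7]), ([313.1, 413.9], [311, 412, 5, 5, 7]), ([81.1, 446.3], [68, 437, 27, 19, 354])]
scene blue [([281.9, 126.5], [261, 121, 38, 14, 287]), ([310.6, 147.2], [302, 143, 18, 9, 92]), ([224.8, 228.2], [219, 226, 13, 6, 34]), ([187.6, 232.9], [185, 230, 8, 9, 26]), ([230.5, 250.7], [224, 246, 15, 14, 76])]
scene orange [([291.1, 158.0], [286, 157, 11, 3, 28]), ([218.5, 218.8], [216, 218, 6, 3, 12]), ([189.2, 233.7], [188, 233, 4, 3, 6]), ([231.0, 252.6], [228, 252, 8, 3, 10])]
```

View pics/cr1.png

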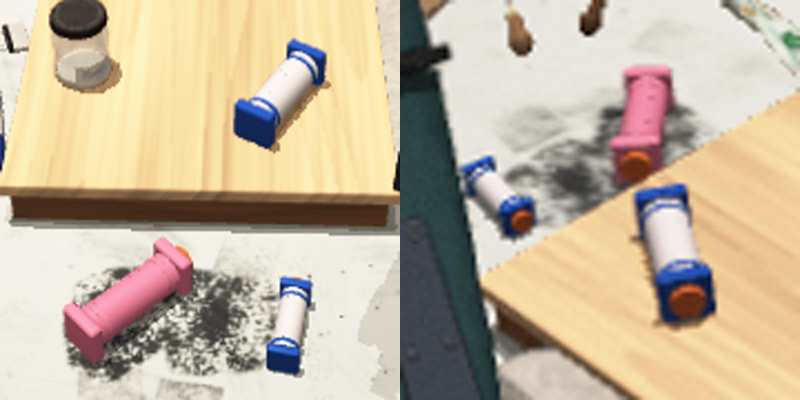

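View pics/cr2.png

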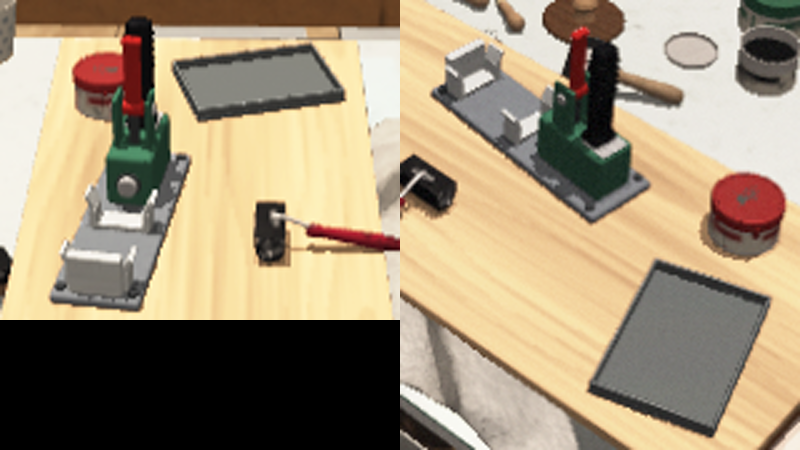

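The crop confirms it: the cartridge is the larger white/blue one on the board. Its orange plug faces the scene camera at scene (232,254), i.e. towards -y. Next I'll compute coarse poses.

```bash
python3 - <<'E'
from h import *
np.set_printoptions(precision=4,suppress=True)
pc=[(312.8,257.2),(376.8,308.8),(400,293.6)]
print('press scene L,F,R\n',onplane('scene',pc,.07))
print('press side\n',onplane('side',[(269.5,281),(301.75,283.3),(320.5,229)],.07))
t1=onplane('scene',[(402.4,324.8),(448,339.2),(425.2,392.8),(376,374.4)],.078);t2=onplane('side',[(323.9,212),(314.9,194.8),(367,187.3),(379,206)],.078)
print('tray\n',t1,'\n',t2,t1.mean(0),t2.mean(0))
print('plug',onplane('scene',[(232,254.2)],.083))
print('side barrel ends top',onplane('side',[(290/2.222+230,(115)/2.222+300-3),(0,0)],.1)[0])
for p,z in(((344.4,355),.09),((369.4,326.2),.09)): print(onplane('side',[p],z))
print('barrel scene mid',onplane('scene',[(160+271/4,180+236/4)],.09), onplane('side',[(230+283/2.222,300+93/2.222)],.095))
E
```

```text
press scene L,F,R
 [[ 0.5892  0.1224  0.07  ]
 [ 0.5428 -0.1784  0.07  ]
 [ 0.6406 -0.1909  0.07  ]]
press side
 [[ 0.6902  0.122   0.07  ]
 [ 0.5971  0.1308  0.07  ]
 [ 0.5529 -0.1609  0.07  ]]
tray
 [[ 0.5345 -0.2771  0.078 ]
 [ 0.5746 -0.4053  0.078 ]
 [ 0.3817 -0.4624  0.078 ]
 [ 0.3451 -0.3312  0.078 ]] 
 [[ 0.5442 -0.2572  0.078 ]
 [ 0.5797 -0.3786  0.078 ]
 [ 0.3912 -0.4382  0.078 ]
 [ 0.3549 -0.301   0.078 ]] [ 0.459 -0.369  0.078] [ 0.4675 -0.3438  0.078 ]
plug [[0.4131 0.3178 0.083 ]]
side barrel ends top [0.439  0.4215 0.1   ]
[[0.4772 0.433  0.09  ]]
[[0.4139 0.3301 0.09  ]]
barrel scene mid [[0.4507 0.3821 0.09  ]] [[0.4457 0.3928 0.095 ]]
```

```bash
python3 -m jog '[[0,-0.45,-0.36,-0.1,0],[0,-0.45,-0.36,-0.1,0],[0,-0.45,-0.36,-0.1,0],[0,-0.45,-0.36,-0.1,0],[0,-0.45,-0.36,-0.1,0],[0,-0.45,-0.36,-0.1,0],[0,-0.45,-0.36,-0.1,0],[0,-0.45,-0.36,-0.1,0],[0,-0.45,-0.36,-0.1,0],[0,-0.45,-0.36,-0.1,0]]'
python3 -m jog '[[0,0,0,0,0.074],[0,0,0,0,0.074],[0,0,0,0,0.074],[0,0,0,0,0.074],[0,0,0,0,0.074],[0,0,0,0,0.074],[0,0,0,0,0.074],[0,0,0,0,0.074],[0,0,0,0,0.074],[0,0,0,0,0.074]]'
python3 -m jog '[[0,0,0,0,0.074],[0,0,0,0,0],[0,0,0,0,0]]'
python3 - <<'E'
from h import *
T=toolT();im=cams.camera('wrist');cv2.imwrite('pics/w1.png',im[:,:,::-1]);np.save('T1.npy',T);print(np.round(T,4))
print(blobs(im,(108,150,60),(125,255,255),100))
print(blobs(im,(5,150,100),(18,255,255),30))
E
```

```text
time_s: 1.15
tool_pos: [0.4468, 0.3836, 0.2813]
eef_rot: [[-0.893, 0.451, -0.0], [0.451, 0.893, -0.0], [0.0, -0.001, -1.0]]
contact_force: [0.6, -0.1, -0.1]
width: 0.0851
finger_force: 0.0
time_s: 2.15
tool_pos: [0.4463, 0.3849, 0.281]
eef_rot: [[0.374, 0.928, -0.001], [0.928, -0.374, -0.0], [-0.001, -0.0, -1.0]]
contact_force: [-0.4, -0.8, -0.3]
width: 0.0853
finger_force: 0.0
time_s: 2.45
tool_pos: [0.4463, 0.385, 0.2811]
eef_rot: [[0.498, 0.867, -0.0], [0.867, -0.498, -0.001], [-0.001, 0.0, -1.0]]
contact_force: [0.5, -0.5, -0.3]
width: 0.0855
finger_force: 0.0
[[ 4.983e-01  8.670e-01 -3.000e-04  4.463e-01]
 [ 8.670e-01 -4.983e-01 -5.000e-04  3.850e-01]
 [-6.000e-04  0.000e+00 -1.000e+00  2.811e-01]
 [ 0.000e+00  0.000e+00  0.000e+00  1.000e+00]]
[([189.7, 3.5], [179, 0, 29, 11, 184]), ([329.0, 145.4], [301, 136, 58, 19, 1016]), ([329.0, 167.3], [306, 163, 47, 9, 300]), ([327.9, 261.4], [307, 255, 42, 11, 226]), ([326.3, 281.4], [301, 274, 52, 15, 713])]
[([200.7, 9.3], [193, 5, 17, 11, 97]), ([326.1, 291.3], [315, 290, 23, 4, 67])]
```

View pics/w1.png

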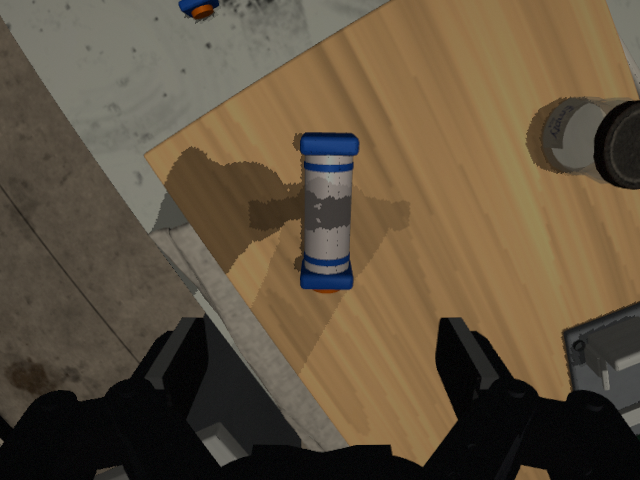

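The wrist view shows the cartridge nearly aligned with the hand. Its far collar is at (329,145), the plug collar at (326,281) and the plug at (326,291).

```bash
python3 - <<'E'
from h import *
np.set_printoptions(precision=4,suppress=True)
T=np.load('T1.npy')
P=onplane('wrist',[(329,167.3),(327.9,261.4)],.10,T);Q=onplane('wrist',[(329.2,145.4),(326.3,281.4)],.106,T)
print(P,Q);m=(P[0]+P[1])/2
d=(Q[0]-Q[1]);print(m,(Q[0]+Q[1])/2,'ang',np.degrees(np.arctan2(d[1],d[0])), np.linalg.norm(d), 'tool x ang',np.degrees(np.arctan2(T[1,0],T[0,0])))
print('delta tool',(T[:3,:3].T@(m-T[:3,3])))
E
```

```text
[[0.4679 0.4116 0.1   ]
 [0.4275 0.3422 0.1   ]] [[0.4767 0.4271 0.106 ]
 [0.4184 0.3291 0.106 ]]
[0.4477 0.3769 0.1   ] [0.4475 0.3781 0.106 ] ang 59.238075010681335 0.11405214362605541 tool x ang 60.112442806257356
delta tool [-0.0062  0.0052  0.1811]
```

```bash
python3 -m jog '[[0,-0.12,0.1,0.2,0.008],[0,0,0,0.4,0],[0,0,0,0.5,0],[0,0,0,0.6,0],[0,0,0,0.6,0],[0,0,0,0.6,0],[0,0,0,0.6,0],[0,0,0,0.4,0],[0,0,0,0.25,0],[0,0,0,0.15,0]]'
python3 -m jog '[[0,0,0,0,0],[0.5,0,0,0,0],[1,0,0,0,0],[1,0,0,0,0],[1,0,0,0,0],[1,0,0,0,0],[1,0,0,0,0],[1,0,0,0,0]]'
```

```text
time_s: 3.5
tool_pos: [0.4477, 0.3763, 0.0651]
eef_rot: [[0.515, 0.857, -0.001], [0.857, -0.515, -0.001], [-0.002, -0.0, -1.0]]
contact_force: [1.1, -0.8, -0.8]
width: 0.0857
finger_force: 0.0
time_s: 4.3
tool_pos: [0.4482, 0.3779, 0.0675]
eef_rot: [[0.515, 0.857, 0.001], [0.857, -0.515, 0.001], [0.002, 0.0, -1.0]]
contact_force: [-0.5, 0.7, 5.5]
width: 0.0374
finger_force: 59.7
```

```bash
python3 -m jog '[[1,0,0,-0.2,0],[1,0,0,-0.5,0],[1,0,0,-0.6,0],[1,0,0,-0.6,0],[1,0,0,-0.7,0],[1,0,0,-0.7,0],[1,0,0,-0.7,0],[1,0,0,-0.7,-0.067],[1,0,0,-0.5,-0.067],[1,0,0,-0.25,-0.067]]'
python3 -m jog '[[1,-0.3,0.16,0,0],[1,-0.55,0.31,0,0],[1,-0.55,0.31,0,0],[1,-0.55,0.31,0,0],[1,-0.55,0.31,0,0],[1,-0.55,0.31,0,0],[1,-0.55,0.31,0,0],[1,-0.55,0.31,0,0],[1,-0.55,0.31,0,0],[1,-0.55,0.31,0,0]]'
python3 -m jog '[[1,-0.55,0.31,0,0],[1,-0.55,0.31,0,0],[1,-0.55,0.31,0,0],[1,-0.55,0.31,0,0],[1,-0.4,0.24,0,0],[1,-0.2,0.16,0,0],[1,0,0,0,0],[1,0,0,0,0]]'
python3 - <<'E'
from h import *
T=toolT();im=cams.camera('wrist');cv2.imwrite('pics/w2.png',im[:,:,::-1]);np.save('T2.npy',T)
for n in('side','scene'):cv2.imwrite(f'pics/{n}2.png',cams.camera(n)[:,:,::-1])
E
```

```text
time_s: 5.3
tool_pos: [0.4483, 0.3772, 0.3416]
eef_rot: [[0.133, 0.991, 0.003], [0.991, -0.133, 0.002], [0.003, 0.002, -1.0]]
contact_force: [0.2, 0.2, -4.1]
width: 0.0374
finger_force: 60.8
time_s: 6.3
tool_pos: [0.5561, 0.0936, 0.3372]
eef_rot: [[0.143, 0.99, -0.004], [0.99, -0.143, -0.002], [-0.002, -0.003, -1.0]]
contact_force: [0.8, 0.1, -2.8]
width: 0.0374
finger_force: 60.9
time_s: 7.1
tool_pos: [0.6184, -0.0521, 0.3379]
eef_rot: [[0.139, 0.99, -0.002], [0.99, -0.139, 0.001], [0.001, -0.003, -1.0]]
contact_force: [-1.0, 0.5, -3.3]
width: 0.0373
finger_force: 60.9
```

View pics/w2.png

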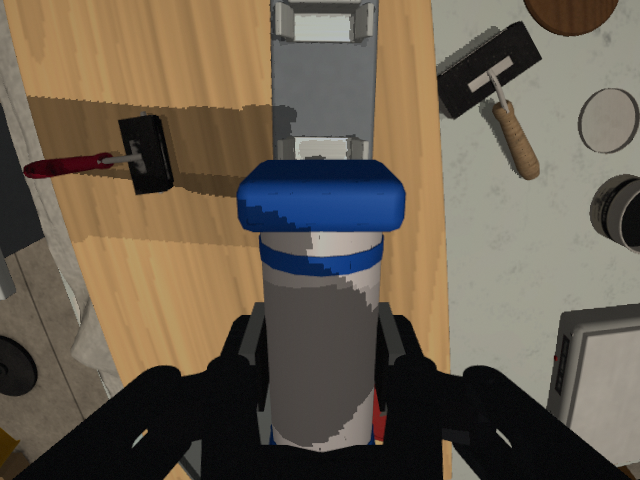

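The wrist view shows the base plate spanning columns 272–377, the far saddle's inner face at row 41 and the near saddle at row 137. The cartridge is held straight.

```bash
python3 - <<'E'
from h import *
np.set_printoptions(precision=4,suppress=True)
T=np.load('T2.npy');im=cv2.imread('pics/w2.png').astype(np.int32)
sat=im.max(2)-im.min(2)
E=[]
for r0 in(52,60,70,80,90):
    row=sat[r0]; g=np.where(row[200:450]<35)[0]+200
    # longest run of grey through col 325
    a=325
    while sat[r0,a-1]<35:a-=1
    b=325
    while sat[r0,b+1]<35:b+=1
    E.append((r0,a,b))
print(E)
L=onplane('wrist',[(a-.5,r) for r,a,b in E],.072,T);R=onplane('wrist',[(b+.5,r) for r,a,b in E],.072,T)
print(L,R)
for S in(L,R):
    d=S[0]-S[-1];print(np.degrees(np.arctan2(d[1],d[0])))
print('width',np.linalg.norm((L-R).mean(0)))
for c in(320,340): print('col',c,im[:,c].mean(1)[30:50].astype(int),im[:,c].mean(1)[125:162].astype(int))
E
python3 - <<'E'
import cv2,numpy as np
im=cv2.imread('pics/w2.png')[0:190,250:400];a=cv2.resize(im,(450,570),interpolation=cv2.INTER_CUBIC);s=cv2.imread('pics/side2.png')[170:310,240:340]
s=cv2.resize(s,(350,490),interpolation=cv2.INTER_CUBIC);f=np.zeros((570,800,3),np.uint8);f[:,:450]=a;f[:490,450:]=s;cv2.imwrite('pics/cr3.png',f)
E
```

```text
[(52, 271, 376), (60, 271, 376), (70, 272, 375), (80, 272, 375), (90, 272, 374)]
[[0.5885 0.0833 0.072 ]
 [0.5873 0.0762 0.072 ]
 [0.5868 0.0672 0.072 ]
 [0.5852 0.0583 0.072 ]
 [0.5837 0.0492 0.072 ]] [[0.6866 0.0695 0.072 ]
 [0.6858 0.0624 0.072 ]
 [0.6839 0.0536 0.072 ]
 [0.6829 0.0446 0.072 ]
 [0.681  0.0356 0.072 ]]
81.95079062474692
80.66672957989881
width 0.0986905353850942
col 320 [178 179 179 178 177 177 179 179 180 180 170 103  64  84 101 102 101 101
 101 101] [101 102 103 102 103 104 103 103 104 103 103  81 133 186 184 182 160 159
 159 157 160 158 160 160 157 156 159 157 156 144  79  67  66  63  49  27
  25]
col 340 [178 180 179 178 178 179 180 180 182 182 180 118  61  58 102 103 103 102
 102 102] [102 102 103 103 102 102 103 103 104 104 104  62  91 186 185 161 162 162
 163 160 163 163 163 164 162 161 161 161 160 162 165 159 158 149 109  27
  25]
```

View pics/cr3.png

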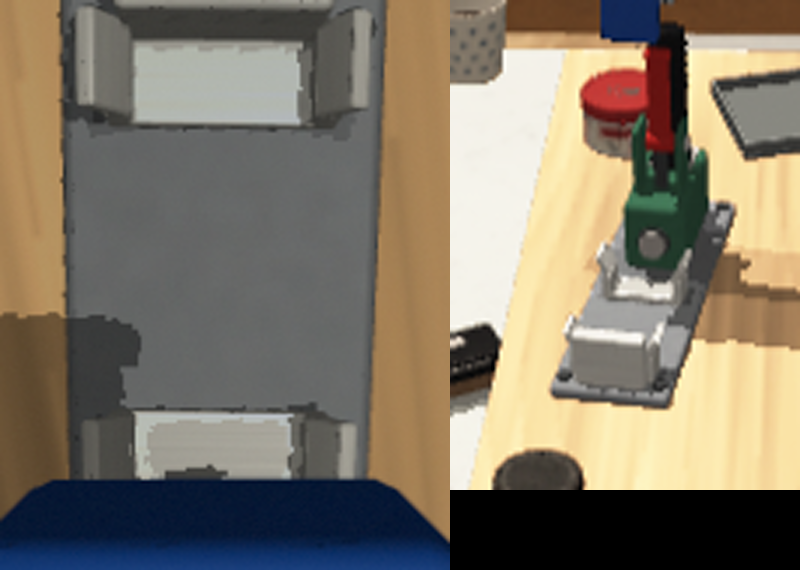

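The crop shows the saddle floors clearly. The far floor edge is at row 41, columns 294–351, and the near one at row 137, columns 295–348. I'll compute the nest and the placing shift from those.

```bash
python3 - <<'E'
from h import *
np.set_printoptions(precision=4,suppress=True)
T=np.load('T2.npy')
F=onplane('wrist',[(294,41),(351,41),(295,137),(348.3,137)],.08,T)
f,n=F[:2].mean(0),F[2:].mean(0);print(F,np.linalg.norm(F[0]-F[1]),np.linalg.norm(F[2]-F[3]),'len',np.linalg.norm(f-n))
d=f-n;print('ang',np.degrees(np.arctan2(d[1],d[0])))
# base edges
L0=np.array([.58605,.0668]);
a=np.radians(81.4);y=np.array([np.cos(a),np.sin(a)]);x=np.array([y[1],-y[0]])
c=(f+n)[:2]/2  # local (0,73)
Lc=np.array([.5863,.06684]);Rc=np.array([.6840,.05314])
print('nest',c,'lateral base centre vs floor',x@((Lc+Rc)/2-c))
# scene-based check
sc=(np.array([.5892,.1224])+np.array([.6406,-.1909]))/2
print('scene press centre -> nest',sc+.068*y,'side',np.array([.6216,-.0195])+.068*y)
print('tool ang',np.degrees(np.arctan2(T[1,0],T[0,0])),'delta tool to nest',T[:2,:2].T@(c-T[:2,3]))
# cartridge in hand: collar top columns & barrel columns
im=cv2.imread('pics/w2.png')[:,:,::-1].copy();B=blobs(im,(108,150,40),(125,255,255),300);print(B)
E
```

```text
[[ 0.6121  0.0885  0.08  ]
 [ 0.6635  0.0813  0.08  ]
 [ 0.5997  0.0028  0.08  ]
 [ 0.6504 -0.0043  0.08  ]] 0.05185548688766356 0.051266093917314966 len 0.08657032144647554
ang 81.53362896660816
nest [0.6314 0.0421] lateral base centre vs floor 0.0009962655069883594
scene press centre -> nest [0.6251 0.033 ] side [0.6318 0.0477]
tool ang 82.00732082164413 delta tool to nest [ 0.0951 -0.0002]
[([320.6, 196.7], [237, 160, 168, 72, 10959]), ([320.7, 261.8], [259, 237, 124, 39, 2212])]
```

```bash
python3 -m jog '[[1,0.3,0,0,0.0045],[1,0.5,0,0,0],[1,0.5,0,0,0],[1,0.4,0,0.2,0],[1,0.16,0,0.5,0],[1,0,0,0.6,0],[1,0,0,0.7,0],[1,0,0,0.7,0],[1,0,0,0.7,0],[1,0,0,0.4,0]]'
python3 -m jog '[[1,0,0,0.2,0],[1,0,0,0,0],[1,0,0,0,0]]'
```

```text
time_s: 8.25
tool_pos: [0.6306, 0.0402, 0.1452]
eef_rot: [[0.146, 0.989, -0.005], [0.989, -0.146, -0.0], [-0.001, -0.005, -1.0]]
contact_force: [0.1, -0.2, -2.3]
width: 0.0372
finger_force: 60.8
time_s: 8.55
tool_pos: [0.6339, 0.0391, 0.1396]
eef_rot: [[0.147, 0.989, 0.002], [0.989, -0.147, -0.0], [0.0, 0.002, -1.0]]
contact_force: [1.0, -0.8, -3.0]
width: 0.0372
finger_force: 60.8
```

```bash
python3 -m jog '[[1,0,0,0,0]]'|sed -n 2,3p; python3 -m jog '[[1,0,0,0,0]]'|sed -n 2,3p;python3 -m jog '[[1,0,0,0,0]]'|sed -n 2,3p
python3 - <<'E'
from h import *
np.set_printoptions(precision=4,suppress=True)
T=toolT();im=cams.camera('wrist');cv2.imwrite('pics/w3.png',im[:,:,::-1]);np.save('T3.npy',T);print(T)
print(blobs(im,(108,150,40),(125,255,255),300))
E
```

```text
tool_pos: [0.6343, 0.0389, 0.1404]
eef_rot: [[0.147, 0.989, 0.003], [0.989, -0.147, 0.0], [0.001, 0.003, -1.0]]
tool_pos: [0.634, 0.0389, 0.1402]
eef_rot: [[0.147, 0.989, 0.003], [0.989, -0.147, 0.0], [0.001, 0.003, -1.0]]
tool_pos: [0.6336, 0.0389, 0.1398]
eef_rot: [[0.147, 0.989, 0.002], [0.989, -0.147, 0.0], [0.001, 0.002, -1.0]]
[[ 0.1474  0.9891  0.0018  0.6336]
 [ 0.9891 -0.1474  0.0003  0.0389]
 [ 0.0006  0.0017 -1.      0.1398]
 [ 0.      0.      0.      1.    ]]
[([320.4, 196.8], [237, 160, 168, 72, 11020]), ([320.7, 261.6], [259, 235, 125, 41, 2239])]
```

View pics/w3.png

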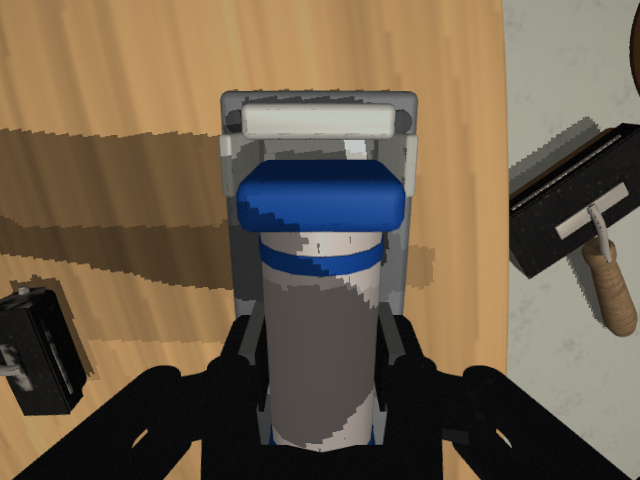

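```bash
python3 - <<'E'
from h import *
np.set_printoptions(precision=4,suppress=True)
T=np.load('T3.npy')
A=onplane('wrist',[(242,137),(396,137)],.122,T);B=onplane('wrist',[(221,165),(416.5,165)],.116,T)
P=onplane('wrist',[(220.5,100),(418,100)],.072,T)
# collar: top plane z = tool z + (0.106-0.0675)
C=onplane('wrist',[(237,195),(405,195),(320,160)],T[2,3]+.0385-.015,T);D=onplane('wrist',[(320.5,165)],T[2,3]+.0385,T)
for n,q in(('stop',A),('cheek',B),('base',P),('collar',C),('ctop',D)): print(n,(q-T[:3,3])@T[:3,:3])
E
```

```text
stop [[ 0.0709 -0.0308  0.0178]
 [ 0.0709  0.0288  0.0179]]
cheek [[ 0.0592 -0.0412  0.0238]
 [ 0.0593  0.0389  0.0239]]
base [[ 0.0852 -0.0502  0.0678]
 [ 0.0852  0.0479  0.0679]]
collar [[ 0.0572 -0.0254 -0.0235]
 [ 0.0572  0.025  -0.0234]
 [ 0.0675 -0.0005 -0.0235]]
ctop [[ 0.0683 -0.0003 -0.0385]]
```

```bash
python3 -m jog '[[1,0,-0.025,0.2,0],[1,0,0,0.3,0],[1,0,0,0.25,0],[1,0,0,0.15,0],[1,0,0,0.06,0],[1,0,0,0,0],[1,0,0,0,0]]'
```

```text
time_s: 9.6
tool_pos: [0.6322, 0.0389, 0.091]
eef_rot: [[0.148, 0.989, 0.001], [0.989, -0.148, -0.0], [-0.0, 0.001, -1.0]]
contact_force: [0.5, 0.7, -3.1]
width: 0.0372
finger_force: 60.8
```

```bash
python3 -m jog '[[1,0,0,0.05,0],[1,0,0,0.03,0],[1,0,0,0,0]]'
```

```text
time_s: 9.9
tool_pos: [0.6322, 0.0391, 0.0876]
eef_rot: [[0.147, 0.989, 0.001], [0.989, -0.147, 0.0], [0.0, 0.001, -1.0]]
contact_force: [-1.2, -0.2, 2.1]
width: 0.0376
finger_force: 61.3
```

```bash
python3 -m jog '[[0.5,0,0,0,0],[0,0,0,0,0],[0,0,0,0,0],[0,0,0,0,0],[0,0,0,0,0],[0,0,0,-0.2,0],[0,0,0,-0.5,0],[0,0,0,-0.7,0],[0,0,0,-0.7,0],[0,0,0,-0.7,0]]'
python3 -m jog '[[0,0,0,-0.7,0],[0,0,0,-0.7,0],[0,-0.3,0,-0.7,0],[0,-0.5,0,-0.2,0],[0,-0.6,0,0,0],[0,-0.6,0,0,0],[0,-0.6,0,0,0],[0,-0.4,0,0,0],[0,-0.07,0,0,0],[0,0,0,0,0.071]]'
python3 -m jog '[[0,0,0,0,0.074],[0,0,0,0,0.074],[0,0,0,0,0.074],[0,0,0,0,0.074],[0,0,0,0,0.074],[0,0,0,0,0.074],[0,0,0,0,0.074],[0,0,0,0,0.074],[0,0,0,0,0.074],[0,0,0,0,0.048]]'
python3 -m jog '[[0,0,0,0,0],[0,0,0,0,0]]'
python3 - <<'E'
from h import *
T=toolT();im=cams.camera('wrist');cv2.imwrite('pics/w4.png',im[:,:,::-1]);np.save('T4.npy',T)
s=cams.camera('side');cv2.imwrite('pics/side4.png',s[:,:,::-1])
f=np.zeros((600,640,3),np.uint8);f[:360]=im[60:420][:,:,::-1];f[360:,:320]=cv2.resize(s[200:290,250:370],(320,240))[:,:,::-1]
c=cams.camera('scene');f[360:,320:]=cv2.resize(c[220:310,300:420],(320,240))[:,:,::-1]
cv2.imwrite('pics/m4.png',f)
E
```

```text
time_s: 10.9
tool_pos: [0.6316, 0.0389, 0.2288]
eef_rot: [[0.148, 0.989, 0.0], [0.989, -0.148, -0.0], [-0.0, 0.0, -1.0]]
contact_force: [0.6, 0.9, -0.8]
width: 0.0852
finger_force: 0.0
time_s: 11.9
tool_pos: [0.6088, -0.1135, 0.3425]
eef_rot: [[0.291, 0.957, 0.001], [0.957, -0.291, 0.001], [0.001, 0.001, -1.0]]
contact_force: [0.6, 0.6, -0.1]
width: 0.0855
finger_force: 0.0
time_s: 12.9
tool_pos: [0.6095, -0.1107, 0.3418]
eef_rot: [[0.989, -0.149, -0.0], [-0.149, -0.989, 0.001], [-0.0, -0.001, -1.0]]
contact_force: [-0.9, 0.1, 0.3]
width: 0.0856
finger_force: 0.0
time_s: 13.1
tool_pos: [0.6094, -0.1115, 0.3418]
eef_rot: [[0.99, -0.143, -0.0], [-0.143, -0.99, 0.001], [-0.0, -0.001, -1.0]]
contact_force: [0.4, -1.4, -0.1]
width: 0.0855
finger_force: 0.0
```

View pics/m4.png

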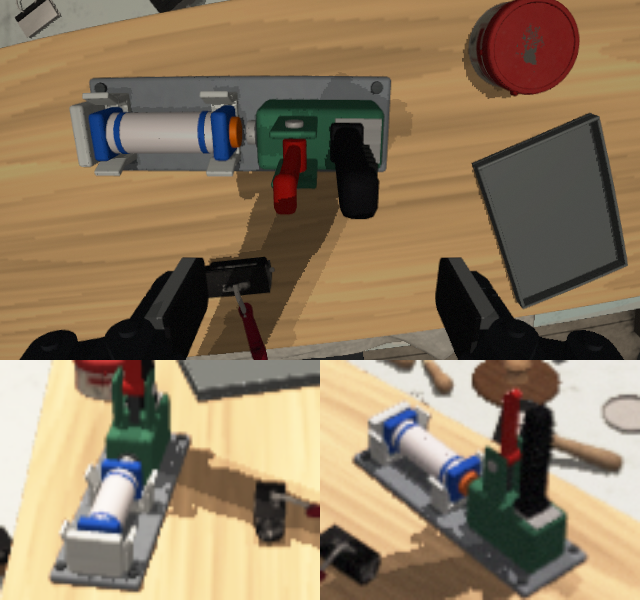

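The cartridge lies straight in both saddles, with its plug facing the ram. The trigger top is at wrist (285,265), the grip top at (359,265), and the tray is visible at right.

```bash
python3 - <<'E'
from h import *
np.set_printoptions(precision=4,suppress=True)
T=np.load('T4.npy');im=cv2.imread('pics/w4.png')
h=cv2.cvtColor(im,cv2.COLOR_BGR2HSV)
red=((h[...,0]<6)|(h[...,0]>174))&(h[...,1]>150)&(h[...,2]>60)
for r0 in(250,258,264,268): 
    c=np.where(red[r0,240:320])[0]+240;b=np.where(im[r0,320:400].max(1)<60)[0]+320
    print(r0,c.min() if len(c) else None,c.max() if len(c) else None,b.min() if len(b) else 0,b.max() if len(b) else 0)
    if len(c) and len(b):
        Q=onplane('wrist',[(c.min(),r0),(c.max(),r0),(b.min(),r0),(b.max(),r0)],.272,T);print((Q-T[:3,3])@T[:3,:3])
t=onplane('wrist',[(472,223),(596,174),(627,323),(522,366)],.078,T);print('tray',t,t.mean(0))
for i in range(4):
    d=t[(i+1)%4]-t[i];print(np.linalg.norm(d),np.degrees(np.arctan2(d[1],d[0])))
# fresh absolute
a=np.radians(81.5);y=np.array([np.cos(a),np.sin(a)]);nest=np.array([.632,.0425])
s=nest-.157*y;print('squeeze',s,'delta tool',T[:2,:2].T@(s-T[:2,3]))
E
```

```text
250 273 295 338 377
[[ 0.0039 -0.0281  0.0698]
 [ 0.0039 -0.0158  0.0698]
 [ 0.0039  0.0081  0.0698]
 [ 0.0039  0.0298  0.0698]]
258 274 292 339 377
[[-0.0009 -0.0277  0.0698]
 [-0.0009 -0.0176  0.0698]
 [-0.0009  0.0087  0.0698]
 [-0.0009  0.03    0.0698]]
264 278 292 339 376
[[-0.0045 -0.0256  0.0698]
 [-0.0045 -0.0177  0.0698]
 [-0.0045  0.0087  0.0698]
 [-0.0045  0.0296  0.0698]]
268 279 292 340 376
[[-0.007  -0.0251  0.0698]
 [-0.007  -0.0178  0.0698]
 [-0.0069  0.0093  0.0698]
 [-0.0069  0.0297  0.0698]]
tray [[ 0.5497 -0.2616  0.078 ]
 [ 0.5849 -0.3974  0.078 ]
 [ 0.3949 -0.4549  0.078 ]
 [ 0.3573 -0.3217  0.078 ]] [ 0.4717 -0.3589  0.078 ]
0.14025684643592395 -75.4584776499311
0.1985306194789428 -163.15370552362307
0.1383557717400338 105.76130268208372
0.20155935713017292 17.361504600392703
squeeze [ 0.6088 -0.1128] delta tool [-0.0004  0.0014]
```

```bash
python3 -m jog '[[0,0,0.024,0.2,0],[0,0,0,0.4,0],[0,0,0,0.45,0],[0,0,0,0.45,0],[0,0,0,0.4,0],[0,0,0,0.25,0],[0,0,0,0.12,0],[0.2,0,0,0,0],[0.2,0,0,0,0],[0.2,0,0,0,0]]'
```

```text
time_s: 14.25
tool_pos: [0.6096, -0.1143, 0.2293]
eef_rot: [[0.989, -0.147, 0.002], [-0.147, -0.989, -0.0], [0.002, 0.0, -1.0]]
contact_force: [1.1, 1.1, 0.7]
width: 0.0685
finger_force: 0.0
```

```bash
python3 -m jog '[[0.29,0,0,0,0],[0.32,0,0.0,0,0],[0.35,0,0.02,0,0],[0.38,0,0.025,0,0]]'
python3 -m jog '[[0.41,0,0.025,0,0],[0.44,0,0.025,0,0],[0.47,0,0.025,0,0]]'
```

```text
time_s: 14.65
tool_pos: [0.6092, -0.1172, 0.2296]
eef_rot: [[0.989, -0.148, 0.002], [-0.148, -0.989, -0.0], [0.002, 0.0, -1.0]]
contact_force: [-0.5, 0.5, 6.4]
width: 0.0531
finger_force: 3.8
time_s: 14.95
tool_pos: [0.6087, -0.1208, 0.2304]
eef_rot: [[0.989, -0.148, 0.002], [-0.148, -0.989, 0.001], [0.002, -0.001, -1.0]]
contact_force: [-1.6, 1.6, 11.2]
width: 0.0455
finger_force: 14.7
```

```bash
python3 -m jog '[[0.5,0,0.025,0,0],[0.53,0,0.025,0,0],[0.56,0,0.015,0,0],[0.6,0,0,0,0],[0.65,0,0,0,0],[0.65,0,0,0,0]]'
python3 - <<'E'
from h import *
im=cams.camera('scene');s=cams.camera('side');w=cams.camera('wrist')
for n,i in(('scene',im),('side',s),('wrist',w)):cv2.imwrite(f'pics/{n}5.png',i[:,:,::-1])
for n in('scene4',):pass
o=lambda i:[b for b in blobs(i,(5,150,90),(18,255,255),4)]
print([b for b in o(im) if 300<b[0][0]<420 and 220<b[0][1]<310]);
print([b for b in o(cv2.imread('pics/w4.png')[:,:,::-1].copy()) if b[0][0]<320],[b for b in o(w) if b[0][0]<320])
E
```

```text
time_s: 15.55
tool_pos: [0.6085, -0.1219, 0.2309]
eef_rot: [[0.989, -0.147, 0.002], [-0.147, -0.989, 0.005], [0.001, -0.005, -1.0]]
contact_force: [-3.3, 2.9, 15.4]
width: 0.0428
finger_force: 57.3
[]
[([232.9, 192.2], [229, 178, 10, 29, 219])] []
```

```bash
python3 -m jog '[[0.5,0,0,0,0],[0.4,0,-0.03,0,0],[0.2,0,-0.05,0,0],[0,0,-0.05,0,0],[0,0,-0.05,0,0],[0,0,0,0,0],[0,0,0,-0.3,0],[0,0,0,-0.6,0],[0,0,0,-0.6,0],[0,0,0,-0.6,0]]'
python3 -m jog '[[0,0,0,-0.2,0],[0,0,0,0,0],[0,0,0,0,0]]'
python3 - <<'E'
from h import *
np.set_printoptions(precision=4,suppress=True)
T=toolT();w=cams.camera('wrist');np.save('T6.npy',T);cv2.imwrite('pics/w6.png',w[:,:,::-1]);s=cams.camera('scene');cv2.imwrite('pics/scene6.png',s[:,:,::-1])
f=np.zeros((600,600,3),np.uint8);f[:300]=cv2.resize(w[120:280,60:380],(600,300))[:,:,::-1]
f[300:,:300]=cv2.resize(cv2.imread('pics/scene5.png')[220:310,310:400],(300,300));f[300:,300:]=cv2.resize(s[220:310,310:400],(300,300))[:,:,::-1];cv2.imwrite('pics/m6.png',f)
print([b for b in blobs(w,(5,150,90),(18,255,255),4) if b[0][0]<320])
red=[b for b in blobs(w,(174,150,60),(180,255,255),40)]+[b for b in blobs(w,(0,150,60),(5,255,255),40)];print(red)
print([b for b in blobs(w,(108,150,40),(125,255,255),60)])
w4=cv2.imread('pics/w4.png')[:,:,::-1].copy();print([b for b in blobs(w4,(108,150,40),(125,255,255),60)])
print([b for b in blobs(w4,(0,150,60),(5,255,255),40)]+[b for b in blobs(w4,(174,150,60),(180,255,255),40)])
E
```

```text
time_s: 16.7
tool_pos: [0.6087, -0.1151, 0.3355]
eef_rot: [[0.989, -0.148, 0.001], [-0.148, -0.989, -0.001], [0.001, 0.001, -1.0]]
contact_force: [0.6, -1.4, -0.7]
width: 0.0852
finger_force: 0.0
time_s: 17.0
tool_pos: [0.6084, -0.1139, 0.3426]
eef_rot: [[0.989, -0.147, -0.001], [-0.147, -0.989, 0.001], [-0.001, -0.0, -1.0]]
contact_force: [-0.7, -0.4, -0.8]
width: 0.0854
finger_force: 0.0
[]
[([529.3, 102.5], [484, 54, 92, 99, 6683]), ([284.9, 232.6], [269, 198, 34, 73, 1438])]
[([215.3, 191.6], [202, 165, 27, 54, 1182]), ([96.7, 192.2], [81, 166, 39, 54, 1086]), ([193.1, 190.9], [189, 171, 11, 41, 214])]
[([104.4, 193.3], [89, 167, 39, 54, 1103]), ([221.6, 192.3], [211, 166, 25, 54, 937]), ([201.6, 191.5], [198, 171, 10, 42, 232])]
[([532.6, 104.5], [487, 56, 92, 99, 6686]), ([288.8, 234.4], [273, 199, 33, 75, 1456]), ([262.7, 419.8], [259, 414, 8, 12, 42])]
```

View pics/m6.png

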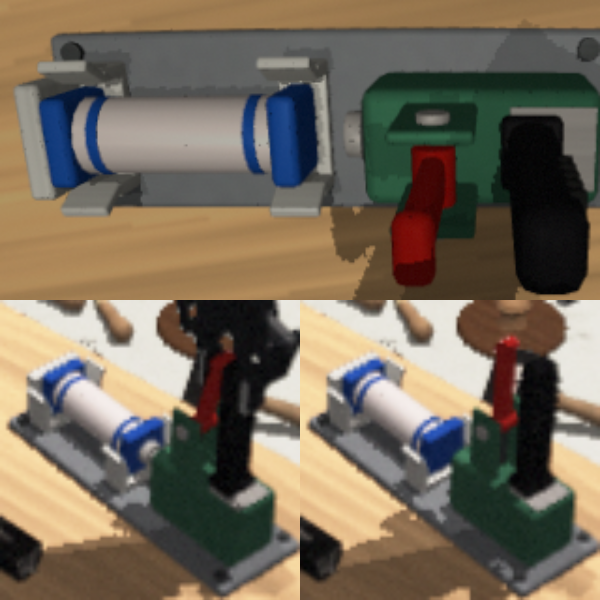

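The plug is home: no orange is left in view and the collar face is flush. The trigger is back upright, the ram is withdrawn and the cartridge is against the stop. Next is the second pick.

```bash
python3 -m jog '[[0,0,0,0,-0.074],[0,0,0,0,-0.074],[0,0,0,0,-0.074],[0,0,0,0,-0.074],[0,0,0,0,-0.074],[0,0,0,0,-0.074],[0,0,0,0,-0.074],[0,0,0,0,-0.074],[0,0,0,0,-0.074],[0,0,0,0,-0.074]]' | head -3
python3 -m jog '[[0,0,0,0,-0.0455],[0,0.3,0,0,0],[0,0.55,0,0,0],[0,0.6,0,0,0],[0,0.6,0,0,0],[0,0.6,0,0,0],[0,0.4,0,0,0],[0,0.154,0,0.2,0],[0,0,0,0.4,0],[0,0,0,0.5,0]]'
python3 -m jog '[[0,0,0,0.5,0],[0,0,0,0.4,0],[0,0,0,0.3,0],[0,0,0,0,0],[0,0,0,0,0]]'
```

```text
time_s: 18.1
tool_pos: [0.6081, -0.1139, 0.3417]
eef_rot: [[0.23, 0.973, -0.003], [0.973, -0.23, 0.0], [-0.0, -0.003, -1.0]]
time_s: 19.1
tool_pos: [0.6325, 0.0446, 0.2873]
eef_rot: [[0.147, 0.989, 0.001], [0.989, -0.147, -0.0], [-0.0, 0.001, -1.0]]
contact_force: [0.8, 0.1, -0.5]
width: 0.0855
finger_force: 0.0
time_s: 19.6
tool_pos: [0.6324, 0.044, 0.2282]
eef_rot: [[0.147, 0.989, -0.0], [0.989, -0.147, -0.0], [-0.001, -0.0, -1.0]]
contact_force: [-0.4, -0.6, 0.1]
width: 0.0855
finger_force: 0.0
```

Down 142 mm, to TCP z ≈ 0.0865.

```bash
python3 -m jog '[[0,0,0,0.3,0],[0,0,0,0.5,0],[0,0,0,0.55,0],[0,0,0,0.55,0],[0,0,0,0.45,0],[0,0,0,0.3,0],[0,0,0,0.19,0],[0,0,0,0,0],[0,0,0,0,0]]'
python3 -m jog '[[0.5,0,0,0,0],[0.5,0,0,0,0],[1,0,0,0,0],[1,0,0,0,0],[1,0,0,0,0],[1,0,0,0,0],[1,0,0,-0.1,0],[1,0,0,-0.3,0],[1,0,0,-0.5,0],[1,0,0,-0.5,0]]'
```

```text
time_s: 20.5
tool_pos: [0.6331, 0.0442, 0.087]
eef_rot: [[0.147, 0.989, 0.002], [0.989, -0.147, 0.0], [0.0, 0.001, -1.0]]
contact_force: [0.1, -0.1, 0.6]
width: 0.0856
finger_force: 0.0
time_s: 21.5
tool_pos: [0.6314, 0.0443, 0.1569]
eef_rot: [[0.147, 0.989, -0.002], [0.989, -0.147, -0.0], [-0.001, -0.002, -1.0]]
contact_force: [1.1, 0.8, -3.6]
width: 0.0376
finger_force: 60.6
```

```bash
python3 -m jog '[[1,0,0,-0.6,0],[1,0,0,-0.6,0],[1,0,0,-0.6,0],[1,0,0,-0.6,0],[1,0,0,-0.6,0],[1,0,0,-0.5,0],[1,0,0,-0.2,0],[1,-0.3,-0.07,0,0],[1,-0.5,-0.12,0,0],[1,-0.6,-0.144,0,0]]'|head -2
python3 -m jog '[[1,-0.6,-0.144,0,0],[1,-0.6,-0.144,0,0],[1,-0.6,-0.144,0,0],[1,-0.6,-0.144,0,0],[1,-0.6,-0.144,0,0],[1,-0.6,-0.144,0,0],[1,-0.6,-0.144,0,0],[1,-0.6,-0.144,0,0],[1,-0.6,-0.144,0,0],[1,-0.6,-0.144,0,0]]'|head -2
python3 -m jog '[[1,-0.5,-0.12,0,0],[1,-0.4,-0.1,0,0],[1,-0.13,-0.02,0,0.074],[1,0,0,0,0.074],[1,0,0,0,0.074],[1,0,0,0,0.074],[1,0,0,0,0.074],[1,0,0,0,0.074],[1,0,0,0,0.074],[1,0,0,0,0.049]]'
python3 -m jog '[[1,0,0,0.3,0],[1,0,0,0.5,0],[1,0,0,0.5,0],[1,0,0,0.3,0],[1,0,0,0,0],[1,0,0,0,0]]'
python3 - <<'E'
from h import *
np.set_printoptions(precision=4,suppress=True)
T=toolT();w=cams.camera('wrist');np.save('T7.npy',T);cv2.imwrite('pics/w7.png',w[:,:,::-1])
e=np.array([.9588,.284]);c=np.array([.470,-.358])
print(T,'delta tool',T[:2,:2].T@(c-T[:2,3]),np.degrees(np.arctan2(T[1,0],T[0,0])))
E
```

```text
time_s: 22.5
tool_pos: [0.6035, -0.0229, 0.3391]
time_s: 23.5
tool_pos: [0.4872, -0.3098, 0.3392]
time_s: 24.5
tool_pos: [0.4686, -0.3574, 0.3392]
eef_rot: [[0.96, 0.28, -0.004], [0.28, -0.96, 0.002], [-0.003, -0.003, -1.0]]
contact_force: [-0.3, 0.2, -3.8]
width: 0.0374
finger_force: 60.6
time_s: 25.1
tool_pos: [0.4705, -0.3583, 0.261]
eef_rot: [[0.958, 0.286, -0.001], [0.286, -0.958, 0.0], [-0.001, -0.0, -1.0]]
contact_force: [0.4, -0.2, -2.4]
width: 0.0373
finger_force: 60.7
[[ 0.9583  0.2858 -0.0008  0.4705]
 [ 0.2858 -0.9583  0.     -0.3583]
 [-0.0007 -0.0002 -1.      0.261 ]
 [ 0.      0.      0.      1.    ]] delta tool [-0.0005 -0.0004] 16.604128723705923
```

```bash
python3 - <<'E'
from h import *
np.set_printoptions(precision=4,suppress=True)
T=np.load('T7.npy');im=cv2.imread('pics/w7.png').astype(int);sat=im.max(2)-im.min(2)
wood=cv2.medianBlur(((sat>45)&(im[...,2]>im[...,0]+30)).astype(np.uint8),5)
for r in(170,200,230,260):
    a=235
    while a>0 and not wood[r,a]:a-=1
    b=410
    while b<639 and not wood[r,b]:b+=1
    Q=onplane('wrist',[(a,r),(b,r)],.078,T);print(r,a,b,((Q-T[:3,3])@T[:3,:3])[:,:2].tolist())
c=320;a=150
while a>0 and not wood[a,c]:a-=1
Q=onplane('wrist',[(c,a)],.078,T);print(a,((Q-T[:3,3])@T[:3,:3])[:,:2])
E
```

```text
170 235 414 [[0.03093100993902987, -0.07056325713591506], [0.031058239350913865, 0.07324218224067693]]
200 235 411 [[0.006221374065199884, -0.07210879701960787], [0.006331181297725342, 0.07243869688991825]]
230 223 410 [[-0.019612457134010164, -0.08400359660031854], [-0.019504339794514002, 0.07337342772796995]]
260 163 410 [[-0.04700543492071514, -0.1392760431078792], [-0.04662956245489539, 0.07530574000145034]]
83 [[ 0.097  -0.0023]]
```

The tray sits centred under the hand to within about 3 mm, so I'm lowering.

```bash
python3 -m jog '[[1,0,0,0.3,0],[1,0,0,0.5,0],[1,0,0,0.6,0],[1,0,0,0.6,0],[1,0,0,0.6,0],[1,0,0,0.5,0],[1,0,0,0.3,0],[1,0,0,0.2,0],[1,0,0,0.04,0],[1,0,0,0,0]]'
python3 -m jog '[[1,0,0,0.05,0],[1,0,0,0.04,0],[1,0,0,0,0]]'
```

```text
time_s: 26.15
tool_pos: [0.4715, -0.3585, 0.0798]
eef_rot: [[0.958, 0.286, 0.001], [0.286, -0.958, -0.001], [0.001, 0.001, -1.0]]
contact_force: [0.9, -0.4, -3.0]
width: 0.037
finger_force: 60.8
time_s: 26.45
tool_pos: [0.4713, -0.3579, 0.0751]
eef_rot: [[0.958, 0.286, 0.001], [0.286, -0.958, -0.0], [0.001, 0.0, -1.0]]
contact_force: [-0.2, -0.3, -3.7]
width: 0.0371
finger_force: 60.8
```

```bash
python3 -m jog '[[1,0,0,0.04,0],[1,0,0,0.03,0],[1,0,0,0,0]]'
```

```text
time_s: 26.75
tool_pos: [0.4712, -0.3579, 0.0714]
eef_rot: [[0.958, 0.286, 0.0], [0.286, -0.958, 0.0], [0.0, 0.0, -1.0]]
contact_force: [0.1, 0.7, -2.2]
width: 0.0372
finger_force: 60.9
```

```bash
python3 -m jog '[[1,0,0,0.03,0],[1,0,0,0,0]]'
```

```text
time_s: 26.95
tool_pos: [0.4712, -0.3579, 0.0713]
eef_rot: [[0.958, 0.286, 0.001], [0.286, -0.958, 0.001], [0.002, -0.001, -1.0]]
contact_force: [-2.2, 2.6, 9.3]
width: 0.0372
finger_force: 62.1
```

In contact with the tray floor. I'll open partway, then retreat.

```bash
python3 -m jog '[[0.45,0,0,0,0],[0.35,0,0,0,0],[0.35,0,0,0,0],[0.35,0,0,0,0],[0.35,0,0,-0.15,0],[0.35,0,0,-0.4,0],[0.35,0,0,-0.6,0],[0.35,0,0,-0.7,0],[0.35,0,0,-0.7,0],[0.35,0,0,-0.7,0]]'
python3 -m jog '[[0.35,0,0,-0.5,0],[0.35,0,0,-0.2,0],[0.35,0,0,0,0],[0.35,0,0,0,0],[0.35,0,0,0,0]]'
python3 - <<'E'
from h import *
np.set_printoptions(precision=4,suppress=True)
T=toolT();w=cams.camera('wrist');cv2.imwrite('pics/w8.png',w[:,:,::-1])
B=blobs(w,(108,150,40),(125,255,255),60);print(B)
Q=onplane('wrist',[b[0] for b in B],.108,T);print(Q);print((Q-T[:3,3])@T[:3,:3])
for n in('scene','side'):
    a=cv2.imread(f'pics/{n}0.png')[:,:,::-1].copy();b=cams.camera(n);cv2.imwrite(f'pics/{n}8.png',b[:,:,::-1])
    d=cv2.absdiff(a,b).max(2);d=cv2.morphologyEx((d>40).astype(np.uint8),cv2.MORPH_OPEN,np.ones((3,3)))
    m,l,s,c=cv2.connectedComponentsWithStats(d);print(n,[(c[i].astype(int).tolist(),int(s[i][4])) for i in range(1,m) if s[i][4]>25])
E
```

```text
time_s: 27.95
tool_pos: [0.4707, -0.3579, 0.234]
eef_rot: [[0.958, 0.285, -0.0], [0.285, -0.958, -0.0], [-0.0, 0.0, -1.0]]
contact_force: [0.9, 0.5, 0.2]
width: 0.0552
finger_force: 0.0
time_s: 28.45
tool_pos: [0.4704, -0.357, 0.2657]
eef_rot: [[0.958, 0.286, -0.003], [0.286, -0.958, 0.002], [-0.002, -0.002, -1.0]]
contact_force: [0.0, 0.0, -1.3]
width: 0.0556
finger_force: 0.0
[([323.6, 138.0], [293, 127, 63, 23, 1349]), ([323.3, 162.6], [298, 157, 52, 11, 358]), ([323.1, 277.9], [295, 253, 57, 40, 1300])]
[[ 0.5257 -0.3405  0.108 ]
 [ 0.5086 -0.3454  0.108 ]
 [ 0.4202 -0.3718  0.108 ]]
[[ 0.058   0.0004  0.1575]
 [ 0.0403  0.0002  0.1576]
 [-0.052   0.0003  0.1578]]
scene [([119, 45], 54), ([310, 111], 7723), ([119, 88], 2948), ([238, 128], 925), ([187, 214], 12017), ([150, 147], 37), ([425, 243], 3895), ([156, 288], 265), ([147, 333], 226), ([164, 321], 30), ([155, 324], 54), ([220, 359], 584), ([200, 326], 32), ([417, 340], 322), ([374, 364], 1646), ([154, 386], 363), ([308, 380], 150), ([158, 426], 125), ([175, 427], 40)]
side [([469, 161], 21607), ([378, 22], 135), ([348, 62], 1652), ([545, 73], 67), ([346, 113], 632), ([349, 148], 33), ([539, 181], 125), ([518, 183], 127), ([346, 198], 468), ([540, 210], 215), ([377, 217], 421), ([539, 282], 69), ([514, 295], 39), ([520, 306], 437), ([356, 343], 1101), ([440, 465], 620)]
```

```bash
python3 -c "
from rig import close_job
print(close_job())"
```

```text
the job is handed in; nothing more can be done
None
```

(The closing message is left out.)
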